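# Get the toy van out from behind the counter stamps

### The job

A customer is buying the toy van that stands at the back of the wooden stand. First set the date stamp, the rubber stamp and the white label roll aside, upright on the green mat, without shifting the van; then put the van on its wheels in the middle of the blue tray, along the tray's length, while the three wait on the mat. Finally stand each of the three back on the stand exactly where it stood at the start and turned as it was, and leave the brown tape roll and the red ink pad where they are.

Things in the scene. Friction and masses are not known exactly. Their poses are not given: they have to be found in the camera images.
- van: white toy van with red and blue stripe, 39 wide (x) x 100 long (y) x 44 mm high; wheels do not turn. Origin: centre of underside. Starts at the back of the stand, its length along the stand's y, about 7 mm behind the other three: no finger fits in front of it until they are gone. Grasp across its 36 mm wide body, 6 to 44 mm high
- date_stamp: self-inking date stamp, blue frame, grey handle, 118 mm high. Origin: centre of underside. Frame 36 (x) x 56 (y) x 53 mm high; the fixed handle above it (56 to 118 mm) is at most 34 (x) x 44 (y) mm: grasp it across x at about 95 mm. Starts on one of the stand's three front places, its y along the stand's x
- rubber_stamp: wooden rubber stamp, red handle, 71 mm high. Origin: centre of underside. Block 26 (x) x 64 (y) x 17 mm high; round upright handle 24 mm thick on its centre from 17 to 71 mm: grasp it at about 50 mm, fingers along the block's length. Starts on one of the stand's three front places, its y along the stand's x
- labels: roll of white labels standing on its end, 62 mm across, 40 mm high, with a cardboard core. Origin: centre of its underside, z up. At the start it stands on one of the three front places of the stand; grasp it across its 62 mm once its neighbours are gone
- stand: wooden stand 170 (x) x 220 (y) mm, top 8 mm high, fixed, 12 mm high dark lip on its far (+x) edge. Origin: centre of underside. Grey felt places: three in front at x -30, y -62, 0, +62 mm, one for the van at x +34, y 0. Things start within a few mm of a place's middle; which of the three stands on which front place varies
- side_mat: flat green mat with a white border line, 230 (x) x 110 (y) mm, 2 mm thick, fixed; lies on the left or the right of the stand. Origin: centre of its underside
- tray: shallow blue hand-over tray, 160 (x, its length) x 110 (y) mm, floor 3 mm and rim 7 mm high, fixed; lies on the other side of the stand. Origin: centre of its underside
- brown_tape: roll of brown packing tape lying flat, 96 mm across, 48 mm high, loose; not to be moved. Origin: centre of its underside
- red_pad: closed red ink pad tin, 71 x 112 x 19 mm, loose; not to be moved. Origin: centre of its underside
Things that resemble listed ones, but are neither listed nor needed, are in the scene too. Of the things shaped like the rubber_stamp, the wooden one is meant.

How it is judged:
On the way, in this order (a step that is already met when the one before it is completed fails the run):
1. the date stamp, the rubber stamp and the label roll all stand released on the green mat (origins over the mat), the van within 20 mm of its start (x of date_stamp in the frame of side_mat between -0.115 and 0.115 m and y of date_stamp in the frame of side_mat between -0.055 and 0.055 m and z of each of date_stamp, rubber_stamp, labels in the frame of side_mat below 0.01 m and angle between each of date_stamp, rubber_stamp, labels's own z axis and vertical below 0.15 rad and linear speed of each of date_stamp, rubber_stamp, labels below 0.02 m/s and contact force between each of date_stamp, rubber_stamp, labels and the fingers below 0.1 N and x of rubber_stamp in the frame of side_mat between -0.115 and 0.115 m and y of rubber_stamp in the frame of side_mat between -0.055 and 0.055 m and x of labels in the frame of side_mat between -0.115 and 0.115 m and y of labels in the frame of side_mat between -0.055 and 0.055 m and distance of van from where it was at the start of the episode below 0.02 m), for 0.2 s.
2. the van stands released in the middle of the tray, the three others still on the mat (x of van in the frame of tray between -0.015 and 0.015 m and y of van in the frame of tray between -0.015 and 0.015 m and z of van in the frame of tray below 0.01 m and angle between each of van, date_stamp, rubber_stamp, labels's own z axis and vertical below 0.15 rad and angle between the y axis of van and the x axis of tray, either way round below 0.25 rad and linear speed of each of van, date_stamp, rubber_stamp, labels below 0.02 m/s and contact force between each of van, date_stamp, rubber_stamp, labels and the fingers below 0.1 N and x of date_stamp in the frame of side_mat between -0.115 and 0.115 m and y of date_stamp in the frame of side_mat between -0.055 and 0.055 m and z of each of date_stamp, rubber_stamp, labels in the frame of side_mat below 0.01 m and x of rubber_stamp in the frame of side_mat between -0.115 and 0.115 m and y of rubber_stamp in the frame of side_mat between -0.055 and 0.055 m and x of labels in the frame of side_mat between -0.115 and 0.115 m and y of labels in the frame of side_mat between -0.055 and 0.055 m), for 0.2 s.
At the end, for the whole second after the job is handed in: van upright on the tray, within 15 mm of its centre along each axis, length within 0.25 rad of the tray's; both stamps and the label roll upright within 15 mm of where each stood, the stamps' y within 0.3 rad of the stand's x (all either way round); all at rest, released (x of van in the frame of tray between -0.015 and 0.015 m and y of van in the frame of tray between -0.015 and 0.015 m and z of van in the frame of tray below 0.01 m and angle between van's own z axis and vertical below 0.15 rad and angle between the y axis of van and the x axis of tray, either way round below 0.25 rad and linear speed of each of van, date_stamp, rubber_stamp, labels below 0.02 m/s and contact force between each of van, date_stamp, rubber_stamp, labels and the fingers below 0.1 N and distance of each of date_stamp, rubber_stamp, labels from where it was at the start of the episode below 0.015 m and angle between each of date_stamp, rubber_stamp, labels's own z axis and vertical below 0.1 rad and angle between the y axis of each of date_stamp, rubber_stamp and the x axis of stand, either way round below 0.3 rad); the robot touches nothing.
It fails at once if one of the four things is knocked over (tilted by more than 0.7 rad) (angle between any of date_stamp, rubber_stamp, labels, van's own z axis and vertical above 0.7 rad).
It fails at once if the brown tape or the red ink pad is moved by more than 30 mm (distance of any of brown_tape, red_pad from where it was at the start of the episode above 0.03 m).
It also fails if it takes over 136 s, if anything falls off the work surface, if the arm or the gripper's body presses on something with over 40 N, if the wrist force passes 120 N, or if a joint passes its speed limit or range.

### The arm

A 6-joint arm with a two-finger parallel gripper is mounted at the origin on a cart in front of the work surface, level with it; the furniture and walls round the work are solid. World frame = base frame: x ahead of the robot, y to its left, z up, the work surface at z = 0. Lengths are in m, angles in rad, forces in N, time in s.
With the tool pointing down it reaches from about 0.3 to 0.875 m from the base axis. Payload 6.4 kg.
Tool frame: the origin (TCP) lies midway between the tips of the shut fingers; the grasp point (between the pads) lies 19 mm behind it; z points along the fingers, y is the line along which they close (so a half turn about z gives the same grasp; the last joint's range is limited). The gripper opens to 85 mm and grips with 20 to 120 N. Pads are 22 mm wide; open, the fingers measure 114 mm over their backs; the gripper's body (76 mm by 85 mm) begins 54 mm behind the grasp point. The pads swing forward as they close: fully open they stand 13 mm farther back than shut.
Start: joints at [-1.349, 0.181, 1.607, -0, 1.354, -0.206], TCP at [0.239, -0.523, 0.231] pointing down, gripper open.
Joint ranges: [-2.99, 2.99], [-0.89, 2.07], [0.3, 2.58], [-1.14, 4.28], [0, 2.63], [-3.12, 3.12]. Speed limits (rad/s): [2.57, 2.57, 3.01, 3.14, 3.14, 3.14].

### API

Orientations are given as a rotation vector (axis times angle).
In Python, from station import get_state, camera, finish_job gives the robot as it stands.
- The arm moves only by the shell command python3 -m crank 'ROWS' [FORCE]. ROWS is JSON, one flat list of numbers, 7 for each row, row after row: the shift along the tool's x, y, z in m, then the turn, a rotation vector about the tool's x, y, z in degrees, then the finger opening in m, from 0 to 0.0854. In form: [tx, ty, tz, ax, ay, az, fingers, tx, ty, tz, ax, ay, az, fingers, ...]. A call has 1 to 8 rows; each row is the pose to reach, as a shift and turn from the pose commanded when the call began, along the tool's axes at that moment; what a row does not reach only later rows make up. A row lasts 1/10 s, in which the tool goes at most 50 mm and 8.59 degrees, less where a joint would pass 70% of its speed; a pose out of reach is approached as far as the arm can. A call with a gripper value outside its range is refused whole. The fingers move at their own pace and stop on an object; FORCE is the grip in N (left out, the last holds). Time passes only in rows, so rows that repeat a pose let the fingers close. It gives the time, the measured TCP pose, the force, the opening and the grip force at its end, in the units of the state.
- get_state(): the state, without advancing time (a new reading comes with each control period).
- camera(name): name is "scene" or "side" or "wrist"; returns a dict with "color" (400x640x3 uint8, red, green, blue), "mtx" (3x3 intrinsics, pixels), "extrinsics" (4x4, takes a point from world to camera coordinates). Camera axes: x right, y down, z forward; pixel columns grow to the right and rows downward; lengths in m; the calibration is good to about 2 mm. A picture is of the moment at which its call begins. There is no depth.
- finish_job(): hands the job in; it is judged then, once.
The state is a dict: "clock": time; "joint_positions": joint angles; "dq": joint speeds; "joint_torque": joint torques, N m; "eef_pos": TCP position; "tcp_rot": TCP orientation; "force": force on the tool from outside, world axes, zero at the start; "ft_torque": the same for the moment, N m; "gripper_width": finger opening in m; "grip_force": force on a finger pad.
Only numpy, scipy, OpenCV 4.12 (cv2) and the standard library are available. Lean on these libraries where they do the work, as an engineer would, in place of code of your own. Each camera call takes 0.05 s, during which the arm holds its last target. There are 200 camera calls.

## Working session

There is one attempt and no reset: what is moved stays moved. The work goes in short steps, Python scripts to look and compute and a shell command to move; the robot and the scene stay as the last step left them, time stands still between calls to the robot, and variables do not carry over. Pictures are saved under pics/ and viewed, at most 14 in all, crops included, and the job is handed in when it is done.

```bash
mkdir -p pics; ls
python3 - <<'E'
from station import get_state, camera
import cv2,numpy as np
s=get_state();print({k:np.round(v,3).tolist() for k,v in s.items()})
for n in ("scene","side","wrist"):
    c=camera(n);cv2.imwrite(f"pics/{n}0.png",c["color"][:,:,::-1]);np.savez(f"pics/{n}0.npz",**c)
    E=c["extrinsics"];print(n,c["mtx"][0],(-E[:3,:3].T@E[:3,3]).round(3),E[2,:3].round(2))
E
```

```text
pics
{'clock': 0.0, 'joint_positions': [-1.349, 0.182, 1.608, -0.0, 1.354, -0.206], 'dq': [0.0, 0.001, 0.001, 0.0, 0.001, 0.0], 'joint_torque': [-0.0, -44.487, -35.134, -0.0, 0.009, -0.0], 'eef_pos': [0.238, -0.523, 0.23], 'tcp_rot': [-3.068, -0.667, 0.0], 'force': [-0.434, 0.381, 0.04], 'ft_torque': [-0.003, 0.018, 0.012], 'grip_force': 0.0, 'gripper_width': 0.086}
scene [372.64326304   0.         317.26687333] [0.089 0.668 0.542] [ 0.49 -0.7  -0.52]
side [426.06541631   0.         317.12408486] [0.424 0.951 0.421] [ 0.1  -0.93 -0.35]
wrist [303.03092557   0.         325.14295054] [ 0.307 -0.492  0.371] [-0.27 -0.12 -0.96]
```

View pics/scene0.png

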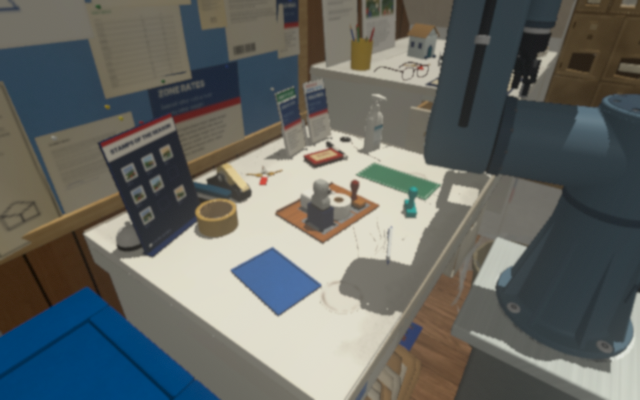

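View pics/side0.png

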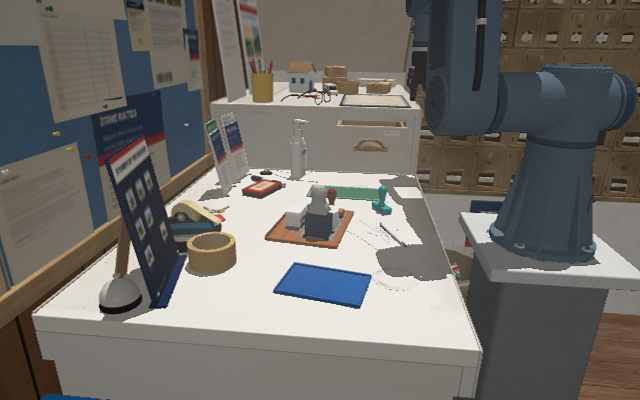

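The date stamp stands on the stand's left front place (scene ~320,200), the labels in the middle (~340,200) and the rubber stamp on the right (~355,195). The tray is on the left (275,280) and the mat on the right (398,180). The pad and the tape are at the back. Next I'll do a rough localisation.

```bash
cat > h.py <<'E'
import cv2,numpy as np
from scipy.spatial.transform import Rotation as R
from station import get_state,camera
def shot(n,f=None):
    c=camera(n)
    if f: cv2.imwrite(f"pics/{f}.png",c["color"][:,:,::-1]);np.savez(f"pics/{f}.npz",**c)
    return c
def load(f): return dict(np.load(f"pics/{f}.npz"))
def ray(c,uv):
    E=c["extrinsics"];o=-E[:3,:3].T@E[:3,3]
    d=np.c_[np.atleast_2d(uv),np.ones(len(np.atleast_2d(uv)))]@np.linalg.inv(c["mtx"]).T@E[:3,:3]
    return o,d
def plane(c,uv,z):
    o,d=ray(c,uv);return o+d*((z-o[2])/d[:,2:])
def proj(c,p):
    E=c["extrinsics"];q=(np.atleast_2d(p)@E[:3,:3].T+E[:3,3])@c["mtx"].T;return q[:,:2]/q[:,2:]
def tri(c1,u1,c2,u2):
    o,d=ray(c1,u1);p,e=ray(c2,u2);d,e=d[0],e[0]
    t=np.linalg.lstsq(np.c_[d,-e],p-o,rcond=None)[0];a,b=o+t[0]*d,p+t[1]*e
    return (a+b)/2,np.linalg.norm(a-b)
def mask(c,lo,hi,k=3):
    h=cv2.cvtColor(c["color"],cv2.COLOR_RGB2HSV);m=cv2.inRange(h,np.array(lo),np.array(hi))
    return cv2.morphologyEx(m,cv2.MORPH_OPEN,np.ones((k,k)))
def blobs(m,amin=60):
    cs=[x for x in cv2.findContours(m,cv2.RETR_EXTERNAL,cv2.CHAIN_APPROX_NONE)[0] if cv2.contourArea(x)>amin]
    return sorted(cs,key=cv2.contourArea,reverse=True)
def rect(c,cnt,z):
    "min-area rectangle of a contour on plane z: centre, sizes, angle deg"
    p=plane(c,cnt[:,0,:].astype(float),z)[:,:2].astype(np.float32)
    (x,y),(w,l),a=cv2.minAreaRect(p*1000)
    return (round(x),round(y)),(round(w),round(l)),round(a,1)
def togo(p,yaw=None):
    "shift in tool axes to world TCP point p; yaw = wanted heading of tool y (deg, mod 180)"
    s=get_state();M=R.from_rotvec(s["tcp_rot"]).as_matrix()
    print("shift mm",(M.T@(np.array(p)-s["eef_pos"])*1000).round(1),"tooly heading",np.degrees(np.arctan2(M[1,1],M[0,1])).round(1))
E
python3 - <<'E'
from h import *
for f in ("scene0","side0"):
    c=load(f)
    for n,lo,hi,z in (("tray",(100,120,60),(125,255,255),.007),("mat",(45,80,40),(85,255,255),.002),("stand",(5,110,60),(14,255,220),.008),("tape",(15,60,60),(25,255,255),.048),("teal",(84,100,50),(95,255,255),.03)):
        for b in blobs(mask(c,lo,hi),80)[:4]: print(f,n,cv2.boundingRect(b),rect(c,b,z))
E
```

```text
scene0 tray (0, 287, 219, 113) ((568, 590), (186, 378), 89.8)
scene0 tray (235, 251, 81, 62) ((475, 265), (101, 150), 78.9)
scene0 mat (364, 166, 70, 32) ((457, -258), (108, 206), 87.0)
scene0 stand (411, 330, 59, 70) ((138, 259), (66, 151), 3.0)
scene0 stand (32, 245, 60, 58) ((852, 502), (78, 199), 80.4)
scene0 stand (278, 202, 29, 28) ((571, 59), (77, 100), 80.4)
scene0 stand (307, 203, 69, 38) ((461, 9), (217, 54), 72.1)
scene0 tape (545, 0, 95, 106) ((299, -5654), (8820, 985), 89.1)
scene0 tape (0, 94, 124, 172) ((1490, 252), (243, 1346), 71.5)
scene0 tape (187, 122, 94, 70) ((928, -68), (228, 504), 27.6)
scene0 tape (195, 198, 42, 39) ((689, 223), (95, 159), 51.2)
side0 tray (274, 264, 97, 44) ((480, 267), (114, 159), 79.1)
side0 tray (158, 276, 20, 31) ((752, 327), (16, 99), 12.2)
side0 tray (41, 394, 56, 6) ((767, 575), (68, 8), 7.0)
side0 stand (269, 220, 37, 23) ((574, 44), (110, 91), 81.7)
side0 stand (313, 211, 40, 36) ((461, 12), (222, 54), 71.3)
side0 stand (203, 0, 10, 62) ((-76615, 219321), (6777, 1087556), 19.7)
side0 tape (500, 0, 140, 84) ((-73492, -214652), (1061522, 147624), 64.5)
side0 tape (417, 132, 109, 65) ((39, -669), (1086, 404), 69.5)
side0 tape (0, 215, 126, 114) ((940, 306), (405, 94), 86.9)
side0 tape (593, 97, 47, 106) ((-994, -1553), (3184, 141), 60.8)
```

View pics/wrist0.png

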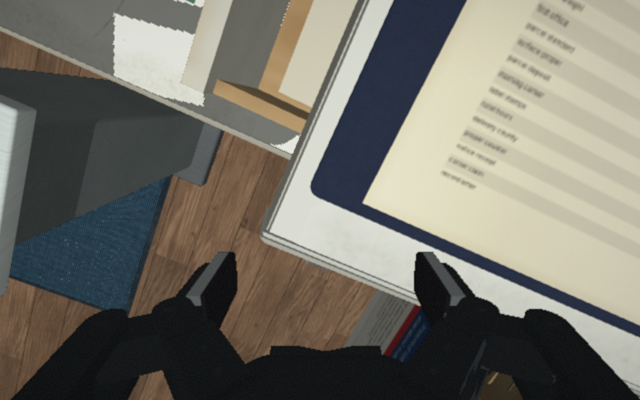

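The wrist view shows only the side table and the fingers. The tool's x axis points at +24.5°, with the camera 76 mm ahead along it. Next I'll work out the move to a viewpoint over the stand.

```bash
python3 -c "
from h import *
togo([0.40,0.04,0.34]);togo([0.32,-0.24,0.34])"
```

```text
shift mm [ 380.5 -445.2 -108.7] tooly heading -65.5
shift mm [ 191.5 -223.6 -109.1] tooly heading -65.5
```

```bash
python3 -m crank '[0.19,-0.224,-0.11,0,0,20,0.085, 0.38,-0.445,-0.11,0,0,42,0.085, 0.38,-0.445,-0.11,0,0,42,0.085, 0.38,-0.445,-0.11,0,0,42,0.085, 0.38,-0.445,-0.11,0,0,42,0.085, 0.38,-0.445,-0.11,0,0,42,0.085, 0.38,-0.445,-0.11,0,0,42,0.085, 0.38,-0.445,-0.11,0,0,42,0.085]'; python3 -c "
from h import *
togo([0.40,0.04,0.34])"
```

```text
clock: 0.95
eef_pos: [0.3462, -0.1448, 0.3083]
tcp_rot: [3.105, -0.479, 0.001]
force: [1.0, 0.0, 0.5]
gripper_width: 0.085
grip_force: 0.0
shift mm [  -4.4 -192.4  -31.7] tooly heading -107.5
```

```bash
python3 -m crank '[-0.004,-0.192,-0.03,0,0,0,0.085, -0.004,-0.192,-0.03,0,0,0,0.085, -0.004,-0.192,-0.03,0,0,0,0.085, -0.004,-0.192,-0.03,0,0,0,0.085, -0.004,-0.192,-0.03,0,0,0,0.085, -0.004,-0.192,-0.03,0,0,0,0.085, -0.004,-0.192,-0.03,0,0,0,0.085]'; python3 -c "
from h import *
shot('wrist','w1')"
```

```text
clock: 1.65
eef_pos: [0.3999, 0.037, 0.3376]
tcp_rot: [3.105, -0.479, -0.001]
force: [0.2, 0.2, 0.7]
gripper_width: 0.0847
grip_force: 0.0
```

View pics/w1.png

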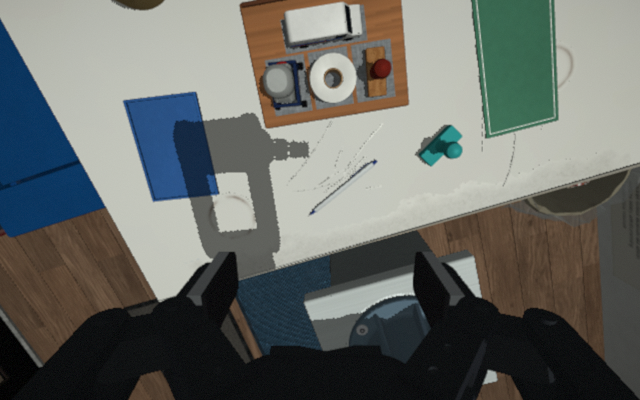

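The view from above: van at (322,25), date stamp at (280,83), labels at (332,77), rubber stamp at (380,70). The tray is around (172,146), the mat around (515,65), and the teal decoy at (445,147). I'll take a second view farther forward.

```bash
python3 -m crank '[0.05,0,0,0,0,0,0.085, 0.10,0,0,0,0,0,0.085, 0.14,0,0,0,0,0,0.085, 0.14,0,0,0,0,0,0.085, 0.14,0,0,0,0,0,0.085, 0.14,0,0,0,0,0,0.085]'; python3 -c "
from h import *
shot('wrist','w2')"
```

```text
clock: 2.3
eef_pos: [0.533, -0.0054, 0.3379]
tcp_rot: [-3.105, 0.481, 0.001]
force: [0.6, 0.3, -0.6]
gripper_width: 0.0851
grip_force: 0.0
```

View pics/w2.png

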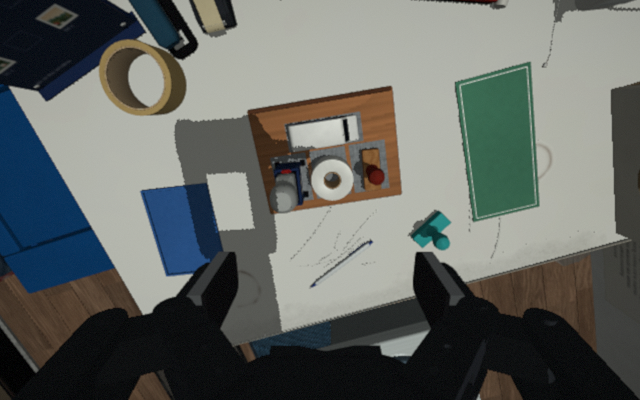

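Everything is in this view too: van (325,132), date-stamp handle (284,195), labels (332,178), red knob (376,174), mat (497,141), tray (183,230).

Run:
```python
from h import *
C={f:load(f) for f in("w1","w2")}
for f,c in C.items():
    H=cv2.cvtColor(c["color"],cv2.COLOR_RGB2HSV)
    for n,lo,hi,z in (("tray",(100,130,50),(125,255,255),.007),("mat",(45,80,40),(85,255,255),.002),("stand",(5,110,60),(16,255,230),.008),("red",(0,150,60),(4,255,255),.07),("red2",(172,120,60),(180,255,255),.07),("white",(0,0,190),(180,40,255),.04),("grey",(0,0,60),(180,45,165),.118),("wood",(10,80,80),(22,200,255),.017)):
        for b in blobs(mask(c,lo,hi),80)[:8]:
            bb=cv2.boundingRect(b); x,y=bb[0]+bb[2]/2,bb[1]+bb[3]/2
            if bb[2]<220 and 100<x<590 and y<290: print(f,n,bb,rect(c,b,z))
    for p in ({"w1":[(280,75),(332,77),(380,70),(318,25),(377,95),(335,55)],"w2":[(284,190),(332,160),(376,174),(325,132),(372,153)]})[f]: print(p,H[p[1],p[0]])
```

```text
w1 tray (124, 93, 94, 108) ((480, 259), (108, 156), 78.9)
w1 mat (478, 0, 75, 132) ((445, -268), (94, 183), 87.3)
w1 stand (241, 0, 167, 128) ((534, -9), (216, 167), 81.5)
w1 stand (367, 77, 19, 20) ((474, -64), (26, 26), 75.8)
w1 stand (366, 47, 19, 19) ((513, -73), (26, 23), 75.7)
w1 red (375, 60, 16, 17) ((492, -67), (19, 18), 72.4)
w1 white (57, 21, 206, 278) ((436, 232), (355, 291), 0.0)
w1 white (311, 54, 45, 48) ((501, -6), (60, 59), 72.4)
w1 white (288, 3, 58, 38) ((572, -6), (71, 34), 80.9)
w1 white (213, 173, 40, 58) ((380, 192), (56, 90), 76.1)
w1 white (351, 5, 10, 29) ((560, -54), (10, 32), 81.9)
w1 grey (263, 64, 32, 40) ((509, 57), (34, 41), 72.4)
w1 grey (305, 265, 109, 37) ((236, 42), (156, 15), 89.8)
w1 grey (425, 250, 48, 55) ((214, -90), (94, 54), 11.5)
w1 grey (285, 21, 61, 32) ((541, 3), (64, 30), 72.4)
w1 grey (275, 68, 37, 48) ((497, 48), (42, 45), 81.5)
w1 grey (352, 39, 40, 32) ((506, -49), (42, 26), 81.3)
w1 wood (241, 0, 167, 128) ((530, -8), (212, 159), 81.4)
w1 wood (511, 210, 75, 128) ((80, -274), (294, 103), 0.2)
w1 wood (419, 207, 105, 109) ((128, -14
[... 893 characters left out ...]
.7)
w2 grey (174, 115, 146, 231) ((482, 134), (139, 319), 88.3)
w2 grey (465, 150, 175, 222) ((257, -321), (308, 241), 30.8)
w2 grey (271, 174, 27, 40) ((520, 53), (33, 50), 72.4)
w2 grey (349, 140, 40, 48) ((521, -57), (42, 59), 81.8)
w2 grey (309, 147, 37, 20) ((548, -13), (43, 19), 80.6)
w2 wood (256, 90, 145, 120) ((532, -15), (200, 158), 81.5)
w2 wood (99, 40, 73, 75) ((721, 218), (101, 98), 72.4)
w2 wood (543, 262, 33, 44) ((195, -328), (50, 98), 89.2)
w2 wood (575, 257, 17, 31) ((205, -368), (26, 60), 89.6)
w2 wood (362, 149, 18, 19) ((509, -71), (26, 28), 75.4)
(284, 190) [ 53  10 107]
(332, 160) [ 39  13 203]
(376, 174) [  4 201  85]
(325, 132) [ 38  10 201]
(372, 153) [ 15 155 123]
```

Run:
```python
import cv2
a=cv2.imread("pics/w1.png")[0:140,230:420];b=cv2.imread("pics/w2.png")[75:225,235:415]
a=cv2.resize(a,None,fx=4,fy=4,interpolation=2)[:,:760];b=cv2.resize(b,None,fx=4,fy=4,interpolation=2)
cv2.imwrite("pics/cropb.png",b)
```

```text
(no output)
```

View pics/cropb.png

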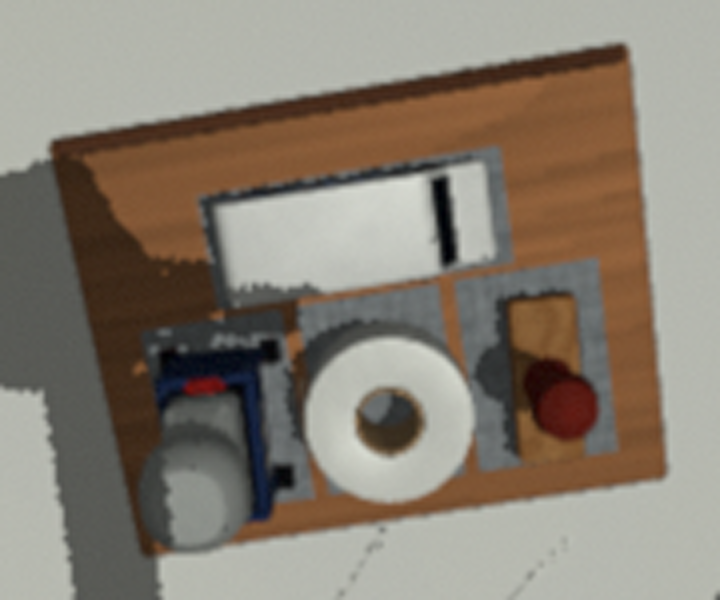

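The crop shows the layout clearly: the dome's top is near full-image (284,197), the label ring's centre near (332,178), and the red knob's at (377,177). Next I'll triangulate the heights.

Run:
```python
from h import *
C={f:load(f) for f in("w1","w2")};P={}
rois={"w1":dict(van=(280,0,366,45),lab=(305,50,362,108)),"w2":dict(van=(286,112,362,152),lab=(305,152,358,203))}
for f,c in C.items():
    d=P[f]={}
    m=mask(c,(0,150,40),(6,255,255));b=max((x for x in blobs(m,40) if 365<cv2.boundingRect(x)[0]<395 and cv2.boundingRect(x)[1]<200),key=cv2.contourArea);d["knob"]=cv2.minEnclosingCircle(b)[0]
    for k,(x0,y0,x1,y1) in rois[f].items():
        w=mask(c,(0,0,170),(180,45,255),2);r=np.zeros_like(w);r[y0:y1,x0:x1]=w[y0:y1,x0:x1]
        pts=np.vstack(blobs(r,15));h=cv2.convexHull(pts)
        d[k]=cv2.fitEllipse(h)[0] if k=="lab" else cv2.minAreaRect(h)[0]
        if k=="lab": print(f,"lab",rect(c,h,.048))
        else: print(f,"van",rect(c,h,.052))
    # dome of handle: circle detection
    g=cv2.cvtColor(c["color"],cv2.COLOR_RGB2HSV);
print(P)
for k in("knob","van","lab"):
    p,e=tri(C["w1"],P["w1"][k],C["w2"],P["w2"][k]);print(k,(p*1000).round(1),"miss",round(e*1000,1))
a=cv2.resize(cv2.imread("pics/w1.png")[0:130,235:415],None,fx=4,fy=4,interpolation=2);cv2.imwrite("pics/cropa.png",a)
```

```text
w1 van ((566, -15), (91, 37), 77.9)
w1 lab ((499, -6), (60, 61), 74.2)
w2 van ((567, -16), (90, 34), 81.7)
w2 lab ((500, -7), (59, 59), 72.4)
{'w1': {'knob': (381.5, 68.0), 'van': (324.4609069824219, 21.468481063842773), 'lab': (333.9538269042969, 78.38762664794922)}, 'w2': {'knob': (376.15216064453125, 176.2391357421875), 'van': (325.4747314453125, 134.24014282226562), 'lab': (333.0908508300781, 180.4528350830078)}}
knob [492.4 -67.1  65.4] miss 0.3
van [567.3 -16.1  47.7] miss 1.5
lab [500.1  -7.2  46.2] miss 0.0
```

View pics/cropa.png

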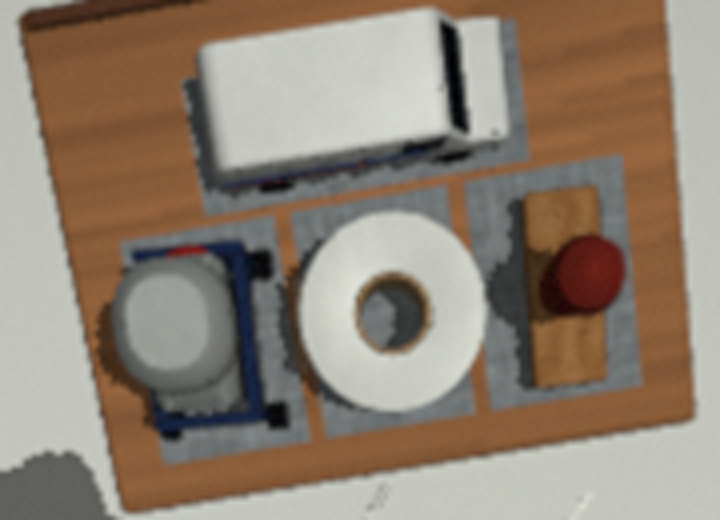

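The date stamp's dome is at about (277.5,81) in w1 and (284,198) in w2. The frame is aligned with the stand.

Run:
```python
from h import *
a,b=load("w1"),load("w2")
for n,u,v in(("dome",(277.5,81.2),(284,198)),("standcorner",(408.3,103.8),(401.3,193.8)),("matBL",(485.5,137),(474,220.5)),("matBR",(558,119.5),(539,206.5)),("trayTR",(196.5,92.5),(208,183.5)),("trayBL",(156,200),(165,276))):
    p,e=tri(a,u,b,v);print(n,(p*1000).round(1),round(e*1000,1))
print("mat top corners",plane(b,[(455.5,83),(530,62.5)],.002).round(3)[:,:2], "bottom",plane(b,[(474,220.5),(539,206.5)],.002).round(3)[:,:2])
togo([.5115,.057,.25])
```

```text
dome [512.4  57.3 108.2] 1.8
standcorner [ 435.6 -104.2    6.5] 0.0
matBL [ 349.9 -211.    -1.2] 2.1
matBR [ 344.6 -316.1    4.5] 0.2
trayTR [5.459e+02 1.910e+02 5.000e-01] 0.9
trayBL [414.2 325.8   6.7] 6.7
mat top corners [[ 0.576 -0.221]
 [ 0.571 -0.328]] bottom [[ 0.351 -0.211]
 [ 0.343 -0.318]]
shift mm [-39.2 -52.7  88.4] tooly heading -107.6
```

Heights agree with the text (stand top ~7, label top 46, knob 65, van top ~48 mm). The mat's centre is (0.460,−0.270) at −2.6°, the tray's is (0.481,0.259) at −11°, and the stand's yaw is −8.5°. First, the date stamp.

```bash
python3 -m crank '[-0.02,-0.03,0.04,0,0,-5,0.085, -0.039,-0.053,0.08,0,0,-9,0.085, -0.039,-0.053,0.13,0,0,-9,0.085, -0.039,-0.053,0.13,0,0,-9,0.085, -0.039,-0.053,0.13,0,0,-9,0.085]'; python3 -c "
from h import *
togo([.512,.057,.084]);shot('wrist','w3')"
```

```text
clock: 2.85
eef_pos: [0.5119, 0.0578, 0.2088]
tcp_rot: [3.133, -0.232, -0.001]
force: [0.2, 0.7, 0.7]
gripper_width: 0.085
grip_force: 0.0
shift mm [  0.3   0.7 124.8] tooly heading -98.5
```

View pics/w3.png

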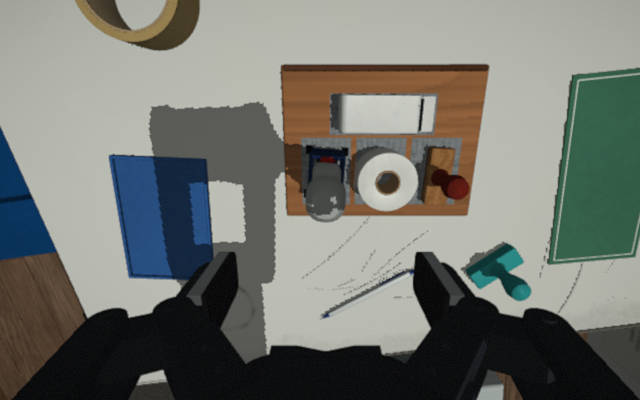

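The stand is square in the picture, with the dome at (326,200) directly in line with the tool. I'll descend and grip.

```bash
python3 -c "
from h import *
print(tri(load('w1'),(277.5,81.2),load('w3'),(326,200)))"
python3 -m crank '[0,0,0.04,0,0,0,0.085, 0,0,0.08,0,0,0,0.085, 0,0,0.105,0,0,0,0.085, 0,0,0.125,0,0,0,0.085, 0,0,0.125,0,0,0,0.085, 0,0,0.125,0,0,0,0.02, 0,0,0.125,0,0,0,0.02, 0,0,0.125,0,0,0,0.02]' 40
python3 -m crank '[0,0,0,0,0,0,0.02, 0,0,0,0,0,0,0.02, 0,0,0,0,0,0,0.02, 0,0,0,0,0,0,0.02]'
```

```text
(array([0.51232733, 0.05732139, 0.11183209]), np.float64(0.0009054381527293456))
clock: 3.7
eef_pos: [0.5141, 0.0575, 0.0851]
tcp_rot: [3.133, -0.233, 0.006]
force: [-0.4, -0.2, -0.2]
gripper_width: 0.0434
grip_force: 0.0
clock: 4.1
eef_pos: [0.5138, 0.0576, 0.0848]
tcp_rot: [3.133, -0.232, 0.005]
force: [-0.5, -0.4, 6.9]
gripper_width: 0.0327
grip_force: 39.4
```

```bash
python3 -m crank '[0,0,-0.03,0,0,0,0.02, 0,0,-0.07,0,0,0,0.02, 0,0,-0.11,0,0,0,0.02, 0.01,0.04,-0.11,0,0,0,0.02, 0.02,0.08,-0.11,0,0,0,0.02, 0.03,0.12,-0.11,0,0,0,0.02, 0.04,0.16,-0.11,0,0,0,0.02, 0.05,0.2,-0.11,0,0,0,0.02]' 60
python3 -m crank '[0.01,0.04,0,0,0,0,0.02, 0.02,0.08,0,0,0,0,0.02, 0.027,0.11,0,0,0,0,0.02, 0.027,0.123,0,0,0,0,0.02, 0.027,0.123,0,0,0,0,0.02]' 60
python3 -c "
from h import *
togo([.542,-.273,.079])"
```

```text
clock: 4.9
eef_pos: [0.5322, -0.1488, 0.1933]
tcp_rot: [-3.133, 0.232, -0.0]
force: [0.4, -0.4, -1.4]
gripper_width: 0.0321
grip_force: 59.9
clock: 5.4
eef_pos: [0.5404, -0.2744, 0.1928]
tcp_rot: [-3.133, 0.236, 0.001]
force: [-0.1, 0.5, -2.3]
gripper_width: 0.0323
grip_force: 60.0
shift mm [  1.5  -1.6 113.8] tooly heading -98.6
```

```bash
python3 -m crank '[0.001,0,0.03,0,0,0,0.02, 0.001,0,0.06,0,0,0,0.02, 0.001,0,0.09,0,0,0,0.02, 0.001,0,0.105,0,0,0,0.02, 0.001,0,0.111,0,0,0,0.02, 0.001,0,0.113,0,0,0,0.02, 0.001,0,0.113,0,0,0,0.02]'
python3 -c "
from h import *
print(get_state()['force'].round(1) if hasattr(get_state()['force'],'round') else get_state()['force'])"
```

```text
clock: 6.1
eef_pos: [0.5428, -0.2734, 0.0813]
tcp_rot: [3.132, -0.232, 0.003]
force: [-0.0, 0.1, -1.6]
gripper_width: 0.0319
grip_force: 60.0
[-0.   0.1 -1.6]
```

```bash
python3 -m crank '[0,0,0.002,0,0,0,0.02, 0,0,0.003,0,0,0,0.02, 0,0,0.003,0,0,0,0.02]'
```

```text
clock: 6.4
eef_pos: [0.5429, -0.2739, 0.0789]
tcp_rot: [3.132, -0.233, 0.004]
force: [-1.3, 0.7, 5.5]
gripper_width: 0.0323
grip_force: 60.6
```

```bash
python3 -m crank '[0,0,0,0,0,0,0.06, 0,0,0,0,0,0,0.06, 0,0,0,0,0,0,0.06, 0,0,-0.03,0,0,0,0.06, 0,0,-0.08,0,0,0,0.06, 0,0,-0.12,0,0,0,0.06, 0,0,-0.12,0,0,0,0.06]'
python3 -c "
from h import *
print(np.round(get_state()['joint_positions'],2));togo([.4924,-.067,.2])"
```

```text
clock: 7.1
eef_pos: [0.5452, -0.2756, 0.2045]
tcp_rot: [3.126, -0.232, 0.016]
force: [-0.4, 0.2, 0.4]
gripper_width: 0.06
grip_force: 0.0
[-0.66  0.27  1.55 -0.    1.3   1.06]
shift mm [ -83.1 -198.6    2.4] tooly heading -98.5
```

```bash
python3 -m crank '[-0.015,-0.04,0,0,0,-8,0.042, -0.03,-0.08,0,0,0,-16,0.042, -0.05,-0.12,0,0,0,-24,0.042, -0.065,-0.16,0,0,0,-32,0.042, -0.083,-0.199,0,0,0,-40,0.042, -0.083,-0.199,0,0,0,-48,0.042, -0.083,-0.199,0,0,0,-56,0.042, -0.083,-0.199,0,0,0,-64,0.042]'
python3 -m crank '[0,0,0,0,0,-8,0.042, 0,0,0,0,0,-16,0.042, 0,0,0,0,0,-24,0.042, 0,0,0,0,0,-26,0.042, 0,0,0,0,0,-26,0.042]'
python3 -c "
from h import *
togo([.4924,-.067,.045]);shot('wrist','w4')"
```

```text
clock: 7.9
eef_pos: [0.4889, -0.0634, 0.1965]
tcp_rot: [-2.775, -1.472, 0.001]
force: [0.8, -1.1, 0.6]
gripper_width: 0.0417
grip_force: 0.0
clock: 8.4
eef_pos: [0.4889, -0.064, 0.1964]
tcp_rot: [-2.379, -2.05, 0.001]
force: [0.3, -0.7, 0.1]
gripper_width: 0.0421
grip_force: 0.0
shift mm [ -2.5   4.  151.4] tooly heading -8.5
```

View pics/w4.png

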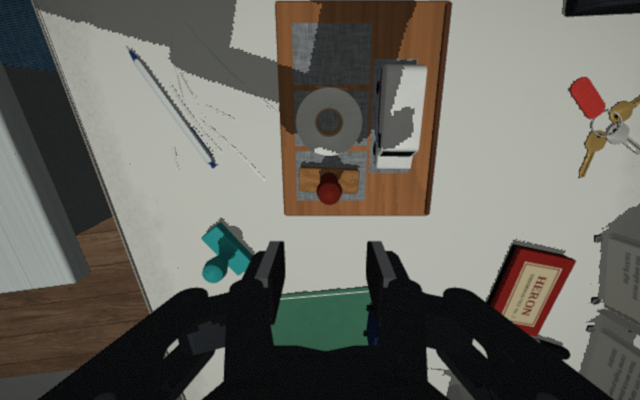

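The red knob is at (329,190), the block below it at (330,180), and the van front at x≈373. The date stamp's place is empty.

```bash
python3 - <<'E'
from h import *
c=load("w4")
m=mask(c,(0,150,40),(6,255,255));b=[x for x in blobs(m,40) if 310<cv2.boundingRect(x)[0]<345 and 165<cv2.boundingRect(x)[1]<210]
u=cv2.minEnclosingCircle(b[0])[0];print(u,tri(load("w1"),(381.5,68.),c,u),tri(load("w2"),(376.15,176.24),c,u))
E
python3 -m crank '[-0.0025,0.004,0.04,0,0,0,0.042, -0.0025,0.004,0.08,0,0,0,0.042, -0.0025,0.004,0.09,0,0,0,0.042, -0.0025,0.004,0.09,0,0,0,0.042]' 40
python3 -c "
from h import *
togo([.4924,-.067,.04])"
```

```text
(328.8333435058594, 192.1666717529297) (array([ 0.49222631, -0.06603655,  0.07010485]), np.float64(0.00012614849205940903)) (array([ 0.49220588, -0.06732328,  0.06539329]), np.float64(0.00025415860132245373))
clock: 8.85
eef_pos: [0.4913, -0.0666, 0.1055]
tcp_rot: [-2.377, -2.047, 0.003]
force: [0.4, 0.3, 1.4]
gripper_width: 0.0418
grip_force: 0.0
shift mm [-0.3  1.4 65.5] tooly heading -8.5
```

```bash
python3 -m crank '[0,0.001,0.03,0,0,0,0.042, 0,0.001,0.055,0,0,0,0.042, 0,0.001,0.065,0,0,0,0.042, 0,0.001,0.065,0,0,0,0.042, 0,0.001,0.065,0,0,0,0.01, 0,0.001,0.065,0,0,0,0.01, 0,0.001,0.065,0,0,0,0.01, 0,0.001,0.065,0,0,0,0.01]' 40
python3 -m crank '[0,0,0,0,0,0,0.01, 0,0,0,0,0,0,0.01]'
python3 -c "
from h import *
togo([.465,-.270,.14])"
```

```text
clock: 9.65
eef_pos: [0.4954, -0.0679, 0.0439]
tcp_rot: [2.377, 2.049, 0.003]
force: [-0.5, 0.1, 7.3]
gripper_width: 0.0236
grip_force: 39.9
clock: 9.85
eef_pos: [0.4954, -0.0679, 0.0439]
tcp_rot: [2.377, 2.049, 0.003]
force: [-0.2, 0.2, 6.9]
gripper_width: 0.0234
grip_force: 39.9
shift mm [-2.044e+02  1.000e-01 -9.590e+01] tooly heading -8.5
```

```bash
python3 -m crank '[0,0,-0.04,0,0,0,0.01, 0,0,-0.09,0,0,0,0.01, -0.03,0,-0.1,0,0,0,0.01, -0.07,0,-0.1,0,0,0,0.01, -0.11,0,-0.1,0,0,0,0.01, -0.15,0,-0.1,0,0,0,0.01, -0.19,0,-0.1,0,0,0,0.01, -0.204,0,-0.1,0,0,0,0.01]' 60
python3 -m crank '[0,0,0,0,0,0,0.01, 0,0,0.03,0,0,0,0.01, 0,0,0.06,0,0,0,0.01, 0,0,0.085,0,0,0,0.01, 0,0,0.095,0,0,0,0.01, 0,0,0.1,0,0,0,0.01, 0,0,0.1,0,0,0,0.01]' 
python3 -c "
from h import *
togo([.465,-.270,.038])"
```

```text
clock: 10.65
eef_pos: [0.4633, -0.2727, 0.143]
tcp_rot: [2.381, 2.046, -0.001]
force: [0.3, 0.1, -0.6]
gripper_width: 0.0233
grip_force: 58.9
clock: 11.35
eef_pos: [0.4641, -0.2686, 0.0423]
tcp_rot: [-2.379, -2.052, -0.0]
force: [-1.5, 0.0, 0.1]
gripper_width: 0.0231
grip_force: 58.9
shift mm [-1.3  1.1  4.3] tooly heading -8.4
```

```bash
python3 -m crank '[0,0,0.003,0,0,0,0.01, 0,0,0.005,0,0,0,0.01, 0,0,0.005,0,0,0,0.01]'
```

```text
clock: 11.65
eef_pos: [0.4645, -0.2697, 0.038]
tcp_rot: [2.378, 2.049, 0.001]
force: [0.8, -0.4, 1.7]
gripper_width: 0.0231
grip_force: 59.2
```

```bash
python3 -m crank '[0,0,0,0,0,0,0.042, 0,0,0,0,0,0,0.042, 0,0,0,0,0,0,0.042, 0,0,-0.03,0,0,0,0.042, 0,0,-0.08,0,0,0,0.042, 0,0,-0.13,0,0,0,0.042, 0,0,-0.13,0,0,0,0.042]'
python3 -c "
from h import *
togo([.500,-.007,.17])"
```

```text
clock: 12.35
eef_pos: [0.4674, -0.2723, 0.1748]
tcp_rot: [2.369, 2.042, 0.002]
force: [-0.3, -0.9, -0.5]
gripper_width: 0.0419
grip_force: 0.0
shift mm [267.3  -6.9   2.7] tooly heading -8.5
```

```bash
python3 -m crank '[0.04,0,0,0,0,8,0.085, 0.08,0,0,0,0,16,0.085, 0.12,0,0,0,0,24,0.085, 0.16,0,0,0,0,32,0.085, 0.2,0,0,0,0,40,0.085, 0.24,-0.005,0,0,0,48,0.085, 0.267,-0.007,0,0,0,56,0.085, 0.267,-0.007,0,0,0,64,0.085]'
python3 -m crank '[0,0,0,0,0,8,0.085, 0,0,0,0,0,16,0.085, 0,0,0,0,0,24,0.085, 0,0,0,0,0,26,0.085, 0,0,0,0,0,26,0.085]'
python3 -c "
from h import *
togo([.500,-.007,.014]);shot('wrist','w5')
c=load('w5')
w=mask(c,(0,0,150),(180,45,255),2)
a=proj(c,[.5,-.007,.047])[0];print(a)
for b in blobs(w,30): 
    x=cv2.boundingRect(b)
    if abs(x[0]+x[2]/2-a[0])<50 and abs(x[1]+x[3]/2-a[1])<50: print(x,rect(c,b,.048))
"
```

```text
clock: 13.15
eef_pos: [0.4957, -0.0007, 0.1665]
tcp_rot: [-3.104, -0.475, 0.001]
force: [0.6, -0.9, -0.1]
gripper_width: 0.0852
grip_force: 0.0
clock: 13.65
eef_pos: [0.4959, -0.0039, 0.1666]
tcp_rot: [-3.133, 0.233, 0.001]
force: [-0.0, -0.2, 0.4]
gripper_width: 0.0848
grip_force: 0.0
shift mm [  4.6   2.5 152.6] tooly heading -98.5
[327.82300696 188.23655967]
(0, 0, 640, 376) ((479, 6), (658, 350), 84.0)
(296, 196, 65, 25) ((481, -5), (58, 22), 85.6)
(307, 154, 47, 15) ((524, -12), (40, 12), 81.5)
```

View pics/w5.png

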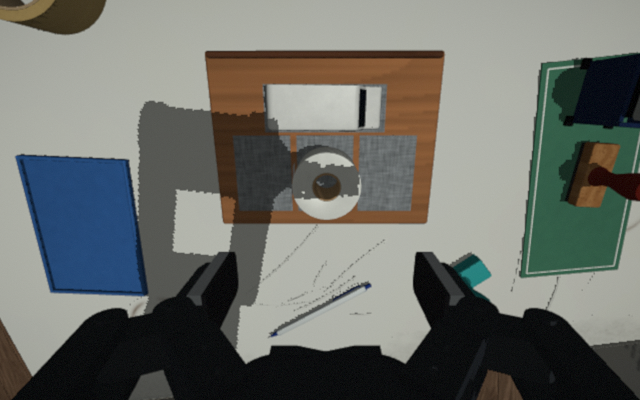

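The label ring is centred at (328,187), against a projected (328,188), and both stamps stand on the mat at upper right. I'll descend and grip the labels.

```bash
python3 -m crank '[0.0045,0.0025,0.04,0,0,0,0.085, 0.0045,0.0025,0.08,0,0,0,0.085, 0.0045,0.0025,0.12,0,0,0,0.085, 0.0045,0.0025,0.145,0,0,0,0.085, 0.0045,0.0025,0.152,0,0,0,0.085, 0.0045,0.0025,0.152,0,0,0,0.085]' 40
python3 -m crank '[0,0,0,0,0,0,0.05, 0,0,0,0,0,0,0.05, 0,0,0,0,0,0,0.05, 0,0,0,0,0,0,0.05, 0,0,0,0,0,0,0.05]'
python3 -c "
from h import *
togo([.388,-.266,.12])"
```

```text
clock: 14.3
eef_pos: [0.4995, -0.007, 0.0142]
tcp_rot: [-3.133, 0.232, 0.004]
force: [1.0, -1.2, -0.8]
gripper_width: 0.0848
grip_force: 0.0
clock: 14.8
eef_pos: [0.502, -0.0074, 0.0171]
tcp_rot: [3.132, -0.232, 0.006]
force: [-0.1, 0.5, 6.2]
gripper_width: 0.0605
grip_force: 43.9
shift mm [ -74.3  272.6 -103.2] tooly heading -98.5
```

```bash
python3 -m crank '[0,0,-0.04,0,0,0,0.05, 0,0,-0.08,0,0,0,0.05, 0,0.02,-0.11,0,0,0,0.05, -0.01,0.06,-0.11,0,0,0,0.05, -0.022,0.1,-0.11,0,0,0,0.05, -0.034,0.14,-0.11,0,0,0,0.05, -0.046,0.18,-0.11,0,0,0,0.05, -0.06,0.22,-0.11,0,0,0,0.05]' 60
python3 -m crank '[-0.014,0.04,0,0,0,0,0.05, -0.016,0.052,0,0,0,0,0.05, -0.016,0.052,0,0,0,0,0.05, -0.016,0.052,0.04,0,0,0,0.05, -0.016,0.052,0.08,0,0,0,0.05, -0.016,0.052,0.1,0,0,0,0.05, -0.016,0.052,0.11,0,0,0,0.05, -0.016,0.052,0.11,0,0,0,0.05]' 60
python3 -c "
from h import *
togo([.388,-.266,.011])"
```

```text
clock: 15.6
eef_pos: [0.4078, -0.2173, 0.1259]
tcp_rot: [3.132, -0.232, 0.002]
force: [0.2, -0.8, -2.2]
gripper_width: 0.0603
grip_force: 67.3
clock: 16.4
eef_pos: [0.3848, -0.2633, 0.0142]
tcp_rot: [-3.131, 0.23, 0.003]
force: [-0.6, -0.4, -2.0]
gripper_width: 0.0598
grip_force: 67.3
shift mm [3.5 2.2 3.1] tooly heading -98.4
```

```bash
python3 -m crank '[0.001,0.001,0.002,0,0,0,0.05, 0.001,0.001,0.0035,0,0,0,0.05, 0.001,0.001,0.0035,0,0,0,0.05]'
```

```text
clock: 16.7
eef_pos: [0.3865, -0.2666, 0.0125]
tcp_rot: [3.132, -0.232, 0.002]
force: [1.5, 0.5, -1.5]
gripper_width: 0.0606
grip_force: 67.3
```

```bash
python3 -m crank '[0,0,0.001,0,0,0,0.05, 0,0,0.002,0,0,0,0.05, 0,0,0.002,0,0,0,0.05]'
```

```text
clock: 17.0
eef_pos: [0.3862, -0.2666, 0.0112]
tcp_rot: [3.132, -0.233, 0.001]
force: [-3.7, 3.6, 14.3]
gripper_width: 0.0605
grip_force: 69.4
```

```bash
python3 -m crank '[0,0,-0.001,0,0,0,0.085, 0,0,-0.001,0,0,0,0.085, 0,0,-0.001,0,0,0,0.085, 0,0,-0.001,0,0,0,0.085, 0,0,-0.04,0,0,0,0.085, 0,0,-0.09,0,0,0,0.085, 0,0,-0.14,0,0,0,0.085, 0,0,-0.16,0,0,0,0.085]'
python3 -c "
from h import *
togo([.567,-.016,.18])"
```

```text
clock: 17.8
eef_pos: [0.3875, -0.2679, 0.1745]
tcp_rot: [3.128, -0.232, 0.008]
force: [0.9, -0.8, 0.3]
gripper_width: 0.0851
grip_force: 0.0
shift mm [ 140.4 -275.6   -6.1] tooly heading -98.5
```

```bash
python3 -m crank '[0.02,-0.04,0,0,0,-8,0.065, 0.04,-0.08,0,0,0,-16,0.065, 0.06,-0.12,0,0,0,-24,0.065, 0.08,-0.16,0,0,0,-32,0.065, 0.1,-0.2,0,0,0,-40,0.065, 0.12,-0.24,0,0,0,-48,0.065, 0.14,-0.275,0,0,0,-56,0.065, 0.14,-0.275,0,0,0,-64,0.065]'
python3 -m crank '[0,0,0,0,0,-8,0.065, 0,0,0,0,0,-16,0.065, 0,0,0,0,0,-24,0.065, 0,0,0,0,0,-26,0.065, 0,0,0,0,0,-26,0.065]'
python3 -c "
from h import *
togo([.567,-.016,.018]);shot('wrist','w6');print(proj(load('w6'),[.567,-.016,.052]))
"
```

```text
clock: 18.6
eef_pos: [0.5668, -0.0108, 0.1693]
tcp_rot: [-2.772, -1.477, -0.002]
force: [-0.1, -1.5, -0.4]
gripper_width: 0.065
grip_force: 0.0
clock: 19.1
eef_pos: [0.5647, -0.0147, 0.1692]
tcp_rot: [-2.379, -2.051, 0.001]
force: [1.0, 0.0, -0.1]
gripper_width: 0.0652
grip_force: 0.0
shift mm [ -1.    2.6 151.2] tooly heading -8.5
[[327.61969213 194.35152043]]
```

View pics/w6.png

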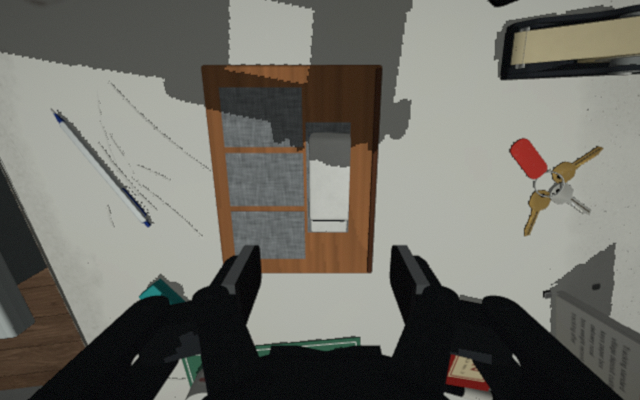

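The van's roof runs from (329,133) at the rear to (329,233) at its nose. I'll check its centre.

Run:
```python
from h import *
c=load("w6")
print(plane(c,[(329,133)],.052),plane(c,[(329,220)],.052),plane(c,[(329,233)],.03),plane(c,[(329,233)],.045))
print("sides",plane(c,[(309.5,190),(350,190)],.052))
a=load("w1");print(plane(a,[(235+200/4,52/4),(235+218/4,170/4)],.052).mean(0), plane(a,[(235+502/4,22/4),(235+510/4,135/4)],.035).mean(0))
```

```text
[[0.57593417 0.03669814 0.052     ]] [[ 0.56469006 -0.0402936   0.052     ]] [[ 0.56169412 -0.06262585  0.03      ]] [[ 0.56247016 -0.05607241  0.045     ]]
sides [[ 0.55175119 -0.00966185  0.052     ]
 [ 0.58714056 -0.01496388  0.052     ]]
[0.57378664 0.03156111 0.052     ] [ 0.55768541 -0.0625984   0.035     ]
```

```bash
python3 -m crank '[0,0.0035,0.04,0,0,0,0.065, 0,0.0035,0.08,0,0,0,0.065, 0,0.0035,0.12,0,0,0,0.065, 0,0.0035,0.145,0,0,0,0.065, 0,0.0035,0.153,0,0,0,0.065, 0,0.0035,0.153,0,0,0,0.065]' 40
python3 -m crank '[0,0,0,0,0,0,0.02, 0,0,0,0,0,0,0.02, 0,0,0,0,0,0,0.02, 0,0,0,0,0,0,0.02, 0,0,0,0,0,0,0.02, 0,0,0,0,0,0,0.02]'
python3 -c "
from h import *
togo([.481,.259,.12]);print(np.round(get_state()['joint_positions'],2))"
```

```text
clock: 19.75
eef_pos: [0.5675, -0.0151, 0.0155]
tcp_rot: [-2.379, -2.049, 0.002]
force: [-0.9, 0.4, 0.9]
gripper_width: 0.0653
grip_force: 0.0
clock: 20.35
eef_pos: [0.57, -0.0156, 0.0185]
tcp_rot: [2.377, 2.049, 0.003]
force: [-0.1, 0.4, 6.9]
gripper_width: 0.0351
grip_force: 41.4
shift mm [ 258.4 -128.1 -102. ] tooly heading -8.5
[-0.24  0.45  1.75 -0.    0.94 -0.09]
```

```bash
python3 -m crank '[0,0,-0.04,0,0,0,0.02, 0,0,-0.08,0,0,0,0.02, 0.03,-0.015,-0.11,0,0,-8,0.02, 0.07,-0.035,-0.11,0,0,-16,0.02, 0.11,-0.055,-0.11,0,0,-24,0.02, 0.15,-0.075,-0.11,0,0,-32,0.02, 0.19,-0.095,-0.11,0,0,-40,0.02, 0.23,-0.114,-0.11,0,0,-48,0.02]' 60
python3 -m crank '[0,0,0,0,0,-8,0.02, 0,0,0,0,0,-16,0.02, 0,0,0,0,0,-24,0.02, 0,0,0,0,0,-32,0.02, 0,0,0,0,0,-39.5,0.02, 0,0,0,0,0,-39.5,0.02]' 60
python3 -c "
from h import *
togo([.481,.259,.0135])"
```

```text
clock: 21.15
eef_pos: [0.4887, 0.2307, 0.1271]
tcp_rot: [1.332, 2.845, 0.001]
force: [1.0, 0.2, -1.1]
gripper_width: 0.035
grip_force: 60.2
clock: 21.75
eef_pos: [0.4895, 0.2291, 0.1269]
tcp_rot: [0.299, 3.127, 0.0]
force: [0.2, -0.0, -0.5]
gripper_width: 0.035
grip_force: 60.2
shift mm [ 14.   27.7 113.4] tooly heading 79.1
```

```bash
python3 -c "
from h import *
for f in('w3','w5'):
    c=load(f)
    for b in blobs(mask(c,(100,130,50),(125,255,255)),2000)[:3]: print(f,cv2.boundingRect(b),rect(c,b,.007))"
python3 -m crank '[0.014,0.028,0,0,0,0,0.02, 0.014,0.028,0.04,0,0,0,0.02, 0.014,0.028,0.08,0,0,0,0.02, 0.014,0.028,0.1,0,0,0,0.02, 0.014,0.028,0.109,0,0,0,0.02, 0.014,0.028,0.109,0,0,0,0.02]'
```

```text
w3 (110, 156, 102, 124) ((482, 259), (109, 157), 78.9)
w3 (0, 198, 56, 62) ((499, 442), (74, 72), 89.9)
w5 (16, 155, 129, 141) ((482, 257), (110, 158), 78.9)
clock: 22.35
eef_pos: [0.4804, 0.259, 0.0167]
tcp_rot: [-0.304, -3.125, 0.001]
force: [0.3, -0.1, -0.3]
gripper_width: 0.0352
grip_force: 60.3
```

```bash
python3 -m crank '[-0.001,0,0.002,0,0,0,0.02, -0.001,0,0.004,0,0,0,0.02, -0.001,0,0.004,0,0,0,0.02]'
```

```text
clock: 22.65
eef_pos: [0.483, 0.2592, 0.0145]
tcp_rot: [0.301, 3.125, 0.001]
force: [0.0, 0.2, -1.6]
gripper_width: 0.0351
grip_force: 60.3
```

```bash
python3 -m crank '[0,0,0.0015,0,0,0,0.02, 0,0,0.002,0,0,0,0.02, 0,0,0.002,0,0,0,0.02]'
```

```text
clock: 22.95
eef_pos: [0.4831, 0.2593, 0.0135]
tcp_rot: [0.301, 3.125, 0.001]
force: [-3.5, -2.4, 12.7]
gripper_width: 0.0352
grip_force: 62.2
```

```bash
python3 -m crank '[0,0,-0.001,0,0,0,0.065, 0,0,-0.001,0,0,0,0.065, 0,0,-0.001,0,0,0,0.065, 0,0,-0.001,0,0,0,0.065, 0,0,-0.05,0,0,0,0.065, 0,0,-0.1,0,0,0,0.065, 0,0,-0.15,0,0,0,0.065, 0,0,-0.2,0,0,0,0.065]'
python3 -m crank '[-0.03,-0.04,-0.03,0,0,8,0.085, -0.05,-0.08,-0.06,0,0,16,0.085, -0.08,-0.12,-0.09,0,0,24,0.085, -0.08,-0.16,-0.09,0,0,32,0.085, -0.08,-0.2,-0.09,0,0,40,0.085, -0.08,-0.2,-0.09,0,0,48,0.085, -0.08,-0.2,-0.09,0,0,56,0.085, -0.08,-0.2,-0.09,0,0,64,0.085]'
python3 -m crank '[0,0,0,0,0,8,0.085, 0,0,0,0,0,16,0.085, 0,0,0,0,0,24,0.085, 0,0,0,0,0,32,0.085, 0,0,0,0,0,40,0.085, 0,0,0,0,0,48,0.085, 0,0,0,0,0,56,0.085, 0,0,0,0,0,64,0.085]'
python3 -m crank '[0,0,0,0,0,8,0.085, 0,0,0,0,0,16,0.085, 0,0,0,0,0,24,0.085, 0,0,0,0,0,32,0.085, 0,0,0,0,0,40,0.085, 0,0,0,0,0,48,0.085, 0,0,0,0,0,49.5,0.085, 0,0,0,0,0,49.5,0.085]'
python3 -c "
from h import *
togo([.4,.04,.34]);shot('wrist','w7')"
```

```text
clock: 23.75
eef_pos: [0.4817, 0.2589, 0.2133]
tcp_rot: [-0.301, -3.127, 0.0]
force: [1.2, 0.7, -1.2]
gripper_width: 0.0653
grip_force: 0.0
clock: 24.55
eef_pos: [0.5224, 0.0467, 0.3014]
tcp_rot: [-1.921, -2.485, 0.0]
force: [0.1, 1.0, -0.3]
gripper_width: 0.085
grip_force: 0.0
clock: 25.35
eef_pos: [0.5223, 0.0475, 0.3012]
tcp_rot: [-2.945, -1.092, 0.001]
force: [1.5, -0.0, -0.4]
gripper_width: 0.0851
grip_force: 0.0
clock: 26.15
eef_pos: [0.5224, 0.0475, 0.3013]
tcp_rot: [-3.133, 0.229, 0.001]
force: [1.1, -0.0, 0.4]
gripper_width: 0.085
grip_force: 0.0
shift mm [-120.    25.2  -38.6] tooly heading -98.3
```

View pics/w7.png

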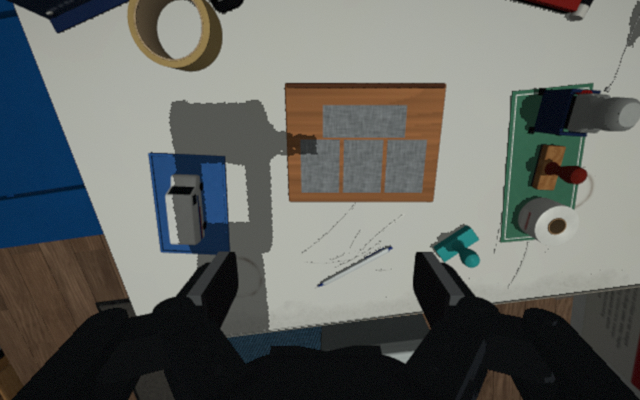

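The van stands in the tray (roof ~(187,215)), and the three stand upright on the mat, with the labels' top at (556,225). I'll check the van's centring and the labels' position.

Run:
```python
from h import *
c=load("w7")
T=np.array([.4815,.2588]);th=np.radians(-11);M=np.array([[np.cos(th),np.sin(th)],[-np.sin(th),np.cos(th)]])
for u,z in (((207,212),.009),((168,212),.045),((185,175),.040),((184,245),.047)): print(u,(M@(plane(c,[u],z)[0,:2]-T)*1000).round(1))
w=mask(c,(0,0,170),(180,45,255),2);r=np.zeros_like(w);r[200:248,531:582]=w[200:248,531:582]
print(rect(c,cv2.convexHull(np.vstack(blobs(r,20))),.042))
togo([.3865,-.2666,.17])
```

```text
(207, 212) [ -7.6 -24.3]
(168, 212) [ 3.5 15.5]
(185, 175) [ 56.2 -10.5]
(184, 245) [-45.2  -3. ]
((382, -270), (74, 60), 81.6)
shift mm [-89.  330.4 131.4] tooly heading -98.3
```

```bash
python3 -m crank '[-0.01,0.045,0.01,0,0,0,0.085, -0.02,0.09,0.02,0,0,0,0.085, -0.035,0.135,0.04,0,0,0,0.085, -0.047,0.18,0.06,0,0,0,0.085, -0.06,0.225,0.08,0,0,0,0.085, -0.072,0.27,0.1,0,0,0,0.085, -0.085,0.315,0.12,0,0,0,0.085, -0.089,0.33,0.13,0,0,0,0.085]'
python3 -m crank '[0,0,0,0,0,0,0.085, 0,0,0,0,0,0,0.085]'
python3 -c "
from h import *
togo([.3865,-.2666,.011])"
```

```text
clock: 27.0
eef_pos: [0.3837, -0.2684, 0.1703]
tcp_rot: [3.133, -0.233, -0.002]
force: [0.6, 1.0, 0.6]
gripper_width: 0.085
grip_force: 0.0
clock: 27.2
eef_pos: [0.3857, -0.2656, 0.1715]
tcp_rot: [-3.132, 0.232, 0.0]
force: [-0.1, -0.4, -0.8]
gripper_width: 0.0853
grip_force: 0.0
shift mm [  1.    1.  160.5] tooly heading -98.5
```

```bash
python3 -m crank '[0.001,0.001,0.045,0,0,0,0.085, 0.001,0.001,0.09,0,0,0,0.085, 0.001,0.001,0.13,0,0,0,0.085, 0.001,0.001,0.15,0,0,0,0.085, 0.001,0.001,0.159,0,0,0,0.085, 0.001,0.001,0.159,0,0,0,0.085]' 40
python3 -m crank '[0,0,0,0,0,0,0.05, 0,0,0,0,0,0,0.05, 0,0,0,0,0,0,0.05, 0,0,0,0,0,0,0.05, 0,0,0,0,0,0,0.05]' 50
python3 -c "
from h import *
togo([.501,-.0075,.12])"
```

```text
clock: 27.8
eef_pos: [0.3871, -0.2659, 0.0124]
tcp_rot: [-3.132, 0.229, 0.001]
force: [-0.6, 0.2, 0.3]
gripper_width: 0.085
grip_force: 0.0
clock: 28.3
eef_pos: [0.388, -0.2681, 0.0146]
tcp_rot: [3.131, -0.232, 0.005]
force: [1.5, 2.0, 5.1]
gripper_width: 0.0603
grip_force: 53.7
shift mm [  73.6 -274.1 -105.7] tooly heading -98.5
```

```bash
python3 -m crank '[0,0,-0.04,0,0,0,0.05, 0,0,-0.08,0,0,0,0.05, 0,-0.02,-0.11,0,0,0,0.05, 0.01,-0.06,-0.11,0,0,0,0.05, 0.022,-0.1,-0.11,0,0,0,0.05, 0.034,-0.14,-0.11,0,0,0,0.05, 0.046,-0.18,-0.11,0,0,0,0.05, 0.06,-0.22,-0.11,0,0,0,0.05]' 60
python3 -m crank '[0.012,-0.04,0,0,0,0,0.05, 0.014,-0.053,0,0,0,0,0.05, 0.014,-0.053,0,0,0,0,0.05, 0.014,-0.053,0,0,0,0,0.05]' 60
python3 -c "
from h import *
togo([.501,-.0075,.0206])"
```

```text
clock: 29.1
eef_pos: [0.4792, -0.0567, 0.1238]
tcp_rot: [3.132, -0.233, 0.003]
force: [1.2, -0.3, -2.3]
gripper_width: 0.06
grip_force: 67.4
clock: 29.5
eef_pos: [0.4999, -0.0083, 0.1229]
tcp_rot: [3.132, -0.231, 0.0]
force: [-0.0, -0.3, -1.7]
gripper_width: 0.0606
grip_force: 67.2
shift mm [  1.   -1.  102.3] tooly heading -98.4
```

```bash
python3 -m crank '[0.001,-0.001,0.04,0,0,0,0.05, 0.001,-0.001,0.08,0,0,0,0.05, 0.001,-0.001,0.095,0,0,0,0.05, 0.001,-0.001,0.1,0,0,0,0.05, 0.001,-0.001,0.102,0,0,0,0.05, 0.001,-0.001,0.102,0,0,0,0.05]'
```

```text
clock: 30.1
eef_pos: [0.5019, -0.0082, 0.0214]
tcp_rot: [3.132, -0.235, 0.003]
force: [0.3, -0.6, -0.9]
gripper_width: 0.0603
grip_force: 67.4
```

```bash
python3 -m crank '[0,0,0.001,0,0,0,0.05, 0,0,0.002,0,0,0,0.05, 0,0,0.002,0,0,0,0.05]'
```

```text
clock: 30.4
eef_pos: [0.5023, -0.0078, 0.0207]
tcp_rot: [3.132, -0.232, 0.003]
force: [-5.2, -1.9, 11.9]
gripper_width: 0.0605
grip_force: 69.1
```

```bash
python3 -m crank '[0,0,-0.001,0,0,0,0.085, 0,0,-0.001,0,0,0,0.085, 0,0,-0.001,0,0,0,0.085, 0,0,-0.001,0,0,0,0.085, 0,0,-0.04,0,0,0,0.085, 0,0,-0.09,0,0,0,0.085, 0,0,-0.14,0,0,0,0.085, 0,0,-0.16,0,0,0,0.085]'
python3 -c "
from h import *
togo([.4645,-.2697,.18])"
```

```text
clock: 31.2
eef_pos: [0.5038, -0.0075, 0.1837]
tcp_rot: [3.132, -0.232, 0.012]
force: [0.7, 0.0, 0.2]
gripper_width: 0.085
grip_force: 0.0
shift mm [-2.000e-01  2.651e+02  3.900e+00] tooly heading -98.5
```

```bash
python3 -m crank '[0,0.04,0,0,0,-8,0.042, 0,0.08,0,0,0,-16,0.042, 0,0.12,0,0,0,-24,0.042, 0,0.16,0,0,0,-32,0.042, 0,0.2,0,0,0,-40,0.042, 0,0.24,0,0,0,-48,0.042, 0,0.265,0,0,0,-56,0.042, 0,0.265,0,0,0,-64,0.042]'
python3 -m crank '[0,0,0,0,0,-8,0.042, 0,0,0,0,0,-16,0.042, 0,0,0,0,0,-24,0.042, 0,0,0,0,0,-26,0.042, 0,0,0,0,0,-26,0.042]'
python3 -c "
from h import *
togo([.4645,-.2697,.036]);shot('wrist','w8');c=load('w8');print(proj(c,[.4645,-.2697,.0595]))
for b in blobs(mask(c,(0,150,40),(6,255,255)),40): print(cv2.boundingRect(b),cv2.minEnclosingCircle(b)[0])"
```

```text
clock: 32.0
eef_pos: [0.4614, -0.2725, 0.1784]
tcp_rot: [2.778, 1.465, -0.001]
force: [-0.3, 0.8, -0.5]
gripper_width: 0.042
grip_force: 0.0
clock: 32.5
eef_pos: [0.462, -0.269, 0.1783]
tcp_rot: [-2.379, -2.051, 0.0]
force: [0.1, 0.1, -0.9]
gripper_width: 0.0426
grip_force: 0.0
shift mm [ -0.4   2.6 142.3] tooly heading -8.5
[[327.63690952 193.15782742]]
(520, 54, 120, 129) (579.5, 119.5)
(316, 183, 25, 23) (327.85772705078125, 192.9146270751953)
```

The knob is exactly where I expected it. I'll descend and grip.

```bash
python3 -m crank '[0,0.0025,0.04,0,0,0,0.042, 0,0.0025,0.08,0,0,0,0.042, 0,0.0025,0.12,0,0,0,0.042, 0,0.0025,0.142,0,0,0,0.042, 0,0.0025,0.142,0,0,0,0.042]' 40
python3 -m crank '[0,0,0,0,0,0,0.01, 0,0,0,0,0,0,0.01, 0,0,0,0,0,0,0.01, 0,0,0,0,0,0,0.01, 0,0,0,0,0,0,0.01]' 50
python3 -c "
from h import *
togo([.4945,-.0675,.14])"
```

```text
clock: 33.05
eef_pos: [0.4621, -0.2673, 0.0329]
tcp_rot: [-2.375, -2.045, 0.001]
force: [-0.3, -0.3, -0.3]
gripper_width: 0.0424
grip_force: 0.0
clock: 33.55
eef_pos: [0.4652, -0.2699, 0.0375]
tcp_rot: [2.378, 2.05, 0.0]
force: [-0.4, 0.6, 3.3]
gripper_width: 0.0234
grip_force: 49.5
shift mm [ 204.4   -0.7 -102.7] tooly heading -8.5
```

```bash
python3 -m crank '[0,0,-0.04,0,0,0,0.01, 0,0,-0.09,0,0,0,0.01, 0.03,0,-0.1,0,0,0,0.01, 0.07,0,-0.1,0,0,0,0.01, 0.11,0,-0.1,0,0,0,0.01, 0.15,0,-0.1,0,0,0,0.01, 0.19,0,-0.1,0,0,0,0.01, 0.204,0,-0.1,0,0,0,0.01]' 60
python3 -m crank '[0,0,0,0,0,0,0.01, 0,0,0,0,0,0,0.01, 0,0,0.04,0,0,0,0.01, 0,0,0.07,0,0,0,0.01, 0,0,0.085,0,0,0,0.01, 0,0,0.092,0,0,0,0.01, 0,0,0.092,0,0,0,0.01]' 
python3 -c "
from h import *
togo([.4945,-.0675,.0435])"
```

```text
clock: 34.35
eef_pos: [0.4946, -0.0646, 0.1368]
tcp_rot: [-2.377, -2.054, -0.001]
force: [-0.0, -0.1, -0.3]
gripper_width: 0.0228
grip_force: 58.8
clock: 35.05
eef_pos: [0.4946, -0.0691, 0.0447]
tcp_rot: [-2.381, -2.049, 0.001]
force: [-0.6, -1.1, -0.3]
gripper_width: 0.0232
grip_force: 59.2
shift mm [ 1.5 -0.4  1.2] tooly heading -8.6
```

```bash
python3 -m crank '[0.001,0,0.0015,0,0,0,0.01, 0.001,0,0.0025,0,0,0,0.01, 0.001,0,0.0025,0,0,0,0.01]'
```

```text
clock: 35.35
eef_pos: [0.4958, -0.068, 0.0436]
tcp_rot: [2.379, 2.049, 0.0]
force: [-2.7, -1.0, 8.0]
gripper_width: 0.0231
grip_force: 60.4
```

```bash
python3 -m crank '[0,0,-0.001,0,0,0,0.042, 0,0,-0.001,0,0,0,0.042, 0,0,-0.001,0,0,0,0.042, 0,0,-0.04,0,0,0,0.042, 0,0,-0.08,0,0,0,0.042, 0,0,-0.12,0,0,0,0.042, 0,0,-0.16,0,0,0,0.042, 0,0,-0.16,0,0,0,0.042]'
python3 -c "
from h import *
togo([.543,-.274,.20])"
```

```text
clock: 36.15
eef_pos: [0.4984, -0.068, 0.2082]
tcp_rot: [2.372, 2.045, 0.008]
force: [0.9, -0.6, 0.1]
gripper_width: 0.0419
grip_force: 0.0
shift mm [-197.2   74.4    9.5] tooly heading -8.5
```

```bash
python3 -m crank '[-0.03,0.01,0,0,0,8,0.075, -0.07,0.025,0,0,0,16,0.075, -0.11,0.04,0,0,0,24,0.075, -0.15,0.056,0,0,0,32,0.075, -0.19,0.07,0,0,0,40,0.075, -0.197,0.074,0,0,0,48,0.075, -0.197,0.074,0,0,0,56,0.075, -0.197,0.074,0,0,0,64,0.075]'
python3 -m crank '[0,0,0,0,0,8,0.075, 0,0,0,0,0,16,0.075, 0,0,0,0,0,24,0.075, 0,0,0,0,0,26,0.075, 0,0,0,0,0,26,0.075]'
python3 -c "
from h import *
togo([.543,-.274,.078]);shot('wrist','w9');c=load('w9');print(proj(c,[.542,-.273,.108]))"
```

```text
clock: 36.95
eef_pos: [0.5385, -0.273, 0.2006]
tcp_rot: [-3.105, -0.467, 0.002]
force: [0.4, -0.5, -0.3]
gripper_width: 0.075
grip_force: 0.0
clock: 37.45
eef_pos: [0.5386, -0.2723, 0.201]
tcp_rot: [-3.132, 0.233, 0.002]
force: [0.5, -0.2, 1.2]
gripper_width: 0.0753
grip_force: 0.0
shift mm [  4.7   1.1 123. ] tooly heading -98.5
[[325.42740764 198.12703347]]
```

View pics/w9.png

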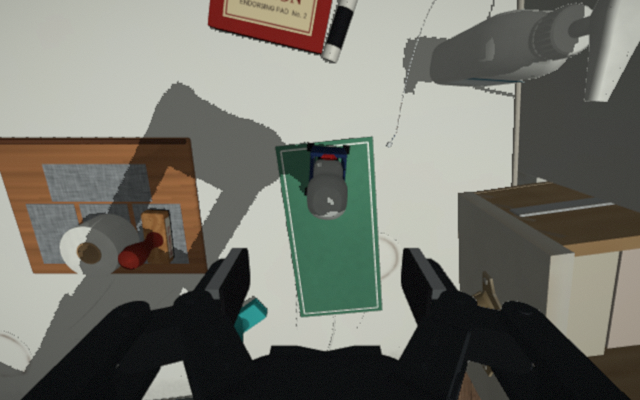

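The date stamp's dome is at (327,200), against an expected (325,198). The labels and the rubber stamp are back on the stand at left.

```bash
python3 -m crank '[0.004,0.001,0.04,0,0,0,0.075, 0.004,0.001,0.08,0,0,0,0.075, 0.004,0.001,0.11,0,0,0,0.075, 0.004,0.001,0.122,0,0,0,0.075, 0.004,0.001,0.122,0,0,0,0.075]' 40
python3 -m crank '[0,0,0,0,0,0,0.02, 0,0,0,0,0,0,0.02, 0,0,0,0,0,0,0.02, 0,0,0,0,0,0,0.02, 0,0,0,0,0,0,0.02, 0,0,0,0,0,0,0.02]' 50
python3 -c "
from h import *
togo([.5135,.0575,.19])"
```

```text
clock: 38.0
eef_pos: [0.5415, -0.2732, 0.0779]
tcp_rot: [-3.131, 0.231, 0.005]
force: [0.0, 0.3, -0.5]
gripper_width: 0.075
grip_force: 0.0
clock: 38.6
eef_pos: [0.544, -0.2749, 0.0823]
tcp_rot: [3.131, -0.232, 0.005]
force: [-0.2, 0.4, 6.1]
gripper_width: 0.0323
grip_force: 49.7
shift mm [ -78.9 -324.1 -108.5] tooly heading -98.5
```

```bash
python3 -m crank '[0,0,-0.03,0,0,0,0.02, 0,0,-0.07,0,0,0,0.02, 0,0,-0.11,0,0,0,0.02, -0.01,-0.04,-0.11,0,0,0,0.02, -0.02,-0.08,-0.11,0,0,0,0.02, -0.03,-0.12,-0.11,0,0,0,0.02, -0.04,-0.16,-0.11,0,0,0,0.02, -0.05,-0.2,-0.11,0,0,0,0.02]' 60
python3 -m crank '[-0.01,-0.04,0,0,0,0,0.02, -0.02,-0.08,0,0,0,0,0.02, -0.027,-0.11,0,0,0,0,0.02, -0.028,-0.124,0,0,0,0,0.02, -0.028,-0.124,0,0,0,0,0.02, -0.028,-0.124,0,0,0,0,0.02]' 60
python3 -c "
from h import *
togo([.5135,.0575,.0883])"
```

```text
clock: 39.4
eef_pos: [0.5223, -0.0673, 0.1904]
tcp_rot: [3.133, -0.233, 0.001]
force: [1.7, 0.4, -0.9]
gripper_width: 0.0317
grip_force: 60.0
clock: 40.0
eef_pos: [0.5137, 0.0573, 0.1902]
tcp_rot: [3.132, -0.232, 0.001]
force: [0.0, -0.6, -3.0]
gripper_width: 0.0322
grip_force: 60.1
shift mm [ -0.3  -0.2 101.9] tooly heading -98.5
```

```bash
python3 -m crank '[0,0,0.04,0,0,0,0.02, 0,0,0.07,0,0,0,0.02, 0,0,0.09,0,0,0,0.02, 0,0,0.098,0,0,0,0.02, 0,0,0.101,0,0,0,0.02, 0,0,0.102,0,0,0,0.02, 0,0,0.102,0,0,0,0.02]'
```

```text
clock: 40.7
eef_pos: [0.5145, 0.0575, 0.0891]
tcp_rot: [3.133, -0.233, 0.003]
force: [-0.4, 0.1, -1.7]
gripper_width: 0.0319
grip_force: 60.1
```

```bash
python3 -m crank '[0,0,0.001,0,0,0,0.02, 0,0,0.002,0,0,0,0.02, 0,0,0.002,0,0,0,0.02]'
```

```text
clock: 41.0
eef_pos: [0.515, 0.0578, 0.0883]
tcp_rot: [3.133, -0.232, 0.005]
force: [-2.9, 0.3, 8.9]
gripper_width: 0.0317
grip_force: 61.3
```

Contact. I'll release, then retreat up and back to the first viewpoint to compare.

```bash
python3 -m crank '[0,0,-0.001,0,0,0,0.06, 0,0,-0.001,0,0,0,0.06, 0,0,-0.001,0,0,0,0.06, 0,0,-0.03,0,0,0,0.06, 0,0,-0.07,0,0,0,0.06, 0,0,-0.12,0,0,0,0.06, 0,0,-0.16,0,0,0,0.085, 0,0,-0.2,0,0,0,0.085]'
python3 -m crank '[-0.04,0,-0.03,0,0,0,0.085, -0.08,0,-0.05,0,0,0,0.085, -0.12,0,-0.05,0,0,5,0.085, -0.12,0.02,-0.05,0,0,9,0.085, -0.12,0.02,-0.05,0,0,9,0.085, -0.12,0.02,-0.05,0,0,9,0.085]'
python3 - <<'E'
from h import *
shot('wrist','w10');c=load('w10')
w=mask(c,(0,0,170),(180,45,255),2)
e=proj(c,[.500,-.007,.047])[0].astype(int);r=np.zeros_like(w);r[e[1]-30:e[1]+32,e[0]-28:e[0]+28]=w[e[1]-30:e[1]+32,e[0]-28:e[0]+28]
print("lab",rect(c,cv2.convexHull(np.vstack(blobs(r,20))),.048))
for b in blobs(mask(c,(0,150,40),(6,255,255)),40)[:5]:
    u=cv2.minEnclosingCircle(b)[0];print("red",u,plane(c,[u],.066)[0].round(4))
print("expect knob",proj(c,[.4924,-.067,.066]),"dome",proj(c,[.5124,.0573,.11]))
for b in blobs(mask(c,(100,130,50),(125,255,255)),900)[:3]: print(rect(c,b,.007))
E
```

```text
clock: 41.8
eef_pos: [0.5133, 0.0579, 0.288]
tcp_rot: [-3.133, 0.232, -0.001]
force: [0.6, 0.5, -0.0]
gripper_width: 0.0848
grip_force: 0.0
clock: 42.4
eef_pos: [0.392, 0.0558, 0.3362]
tcp_rot: [-3.105, 0.477, -0.001]
force: [-0.1, -0.2, -0.3]
gripper_width: 0.0851
grip_force: 0.0
lab ((498, -8), (59, 59), 72.5)
red (395.7790832519531, 53.453487396240234) [ 0.4957 -0.0685  0.066 ]
expect knob [[395.24875296  56.66776857]] dome [[291.56501714  68.61150881]]
((576, 501), (188, 299), 89.9)
((480, 259), (108, 156), 78.9)
```

View pics/w10.png

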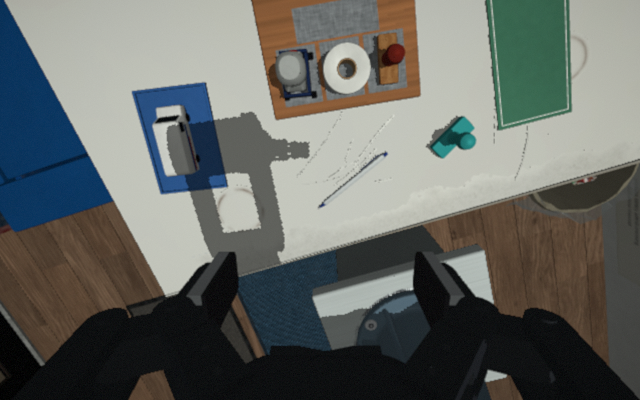

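All three are back on the stand: dome at (291,67) against an expected (292,69), knob and labels within 4 mm of the start. The van stands in the tray.

```bash
python3 -c "
from station import finish_job
print(finish_job())"
```

```text
the job is handed in; nothing more can be done
None
```

I handed the job in at about 42 s on the robot's clock. The van stands about 3–5 mm from the tray's centre, and the label roll and both stamps are back upright within about 4 mm of where they started; the judge's result isn't shown to me.

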